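Change the filter cartridge in a stainer's clamp station

ROBOT

A 7-joint arm with a two-finger parallel gripper is mounted at the origin on the work surface. World frame = base frame: x ahead of the robot, y to its left, z up, the work surface at z = 0. Lengths are in m, angles in rad, forces in N, time in s.
With the tool pointing down it reaches from about 0.4 to 0.9 m from the base axis. Payload 5.6 kg.
Tool frame: the origin (TCP) lies at the centre of the arm's flange, where the gripper is bolted on; the fingertips stand 190 mm ahead of it and the grasp point (between the pads) lies 171 mm ahead of it; z points along the fingers, y is the direction in which the jaws open and shut (so a half turn about z gives the same grasp; the last joint's range is limited). The gripper opens to 92 mm and grips with 3 to 60 N. Pads are 20 mm wide; open, the fingers measure 128 mm over their backs; the gripper's body (75 mm by 189 mm) begins 69 mm behind the grasp point.
Start: joints at [1.269, 0.468, -0.012, 1.603, 0.006, 1.071, -0.056], TCP at [0.166, -0.628, 0.405] pointing down, gripper open.
Joint ranges: [-2.53, 2.53], [-0.31, 2.02], [-1.57, 1.55], [0.28, 2.44], [-1.29, 4.43], [0.15, 1.84], [-2.92, 2.92]. Speed limits (rad/s): [2.57, 2.57, 3.14, 3.14, 3.14, 3.14, 3.14].

INTERFACE

Orientations are given as a unit quaternion [w, x, y, z].
In Python, from bench import r, fingers, solver, optics, order, monitor gives the robot as it stands. Calls block until the motion is done:
- r.move_to(position, orientation): joint-space move of the TCP to a pose.
- r.line_to(position, ori=None, vel=0.15, threshold=None): straight line of the TCP; ori=None keeps the orientation; vel is the mean speed in m/s. With threshold (N) it stops when the force on the tool has changed by that much, and returns True; else False.
- r.move_j(angles): joint-space move.
- fingers.command_gripper(opening, effort=None): finger opening in m; effort is the grip in N (None keeps the last); returns when the fingers have stopped.
- r.pause(seconds).
- solver.inverse_kinematics(position, orientation): joint angles nearest the present ones, or None.
- optics.get_image(name): name is "scene" or "top" or "wrist"; returns the picture (400x640x3 uint8, blue, green, red); there is no depth.
- optics.camera_model(name): a dict with "camera_matrix" (3x3 intrinsics, pixels), "dist_coeffs" ([k1, k2, p1, p2, k3] as OpenCV has them; the pictures are not rectified), "rvec" (rotation vector, rad) and "tvec" (3), from world to camera coordinates, as OpenCV has them; the wrist camera has in their place "mount" (4x4, takes a point from camera to tool coordinates, whose origin is the TCP and whose axes are the flange's). Camera axes: x right, y down, z forward; pixel columns grow to the right and rows downward; lengths in m; the calibration is good to about 2 mm. A picture is of the moment at which its call begins: read the wrist's pose just before it. camera_model takes no time and is no camera call.
A pose or a line that the arm cannot do raises r.MotionError and nothing moves.
- order.finish_job(): hands the job in, once; it reports no verdict.
Readings, each from a call of its own:
- monitor.get_time_s(): time.
- monitor.get_joint_pos(): joint angles.
- monitor.get_qd(): joint speeds.
- monitor.get_effort(): joint torques, N m.
- monitor.get_eef_pos(): TCP position.
- monitor.get_tcp_rot(): TCP orientation.
- monitor.get_contact_force(): force on the tool from outside, world axes, zero at the start.
- monitor.get_torque(): the same for the moment, N m.
- monitor.get_gripper_width(): finger opening in m.
Only numpy, scipy, OpenCV 4.12 (cv2) and the standard library are available. Lean on these libraries where they do the work, as an engineer would, in place of code of your own. Each camera call takes 0.05 s, during which the arm holds its last target. There are 200 camera calls.

TASK

Change the filter cartridge: lift the spent brown one out of the V-blocks and lay it in the yellow discard tray, then lower the fresh white one into the V-blocks, blue cap towards the station's blue-marked end and centred lengthwise, and let go so that it settles into the V's. Then clamp it: press the long red bar fully down at its middle, so that it goes down level. Set both cartridges down rather than dropping them, and leave the other things on the bench where they are.

Things in the scene. Friction and masses are not known exactly. Their poses are not given: they have to be found in the camera images.
- fresh_center (a point): Fresh filter cartridge: white body, one blue cap (its +y end) and one white, about 0.35 kg. Starts lying on the table on a flat of its caps, z up, centre 27 mm up. Round body 50 mm across, 150 mm long, with a 15 mm thick hexagonal cap at each end (54 mm across flats, 62 across corners); 180 mm overall. Point: its centre, on the axis; y runs along it.
- fresh_blue (a point): Centre of the outer face of the fresh cartridge's blue cap, 90 mm from its centre.
- spent_center (a point): Spent filter cartridge: brown body, one grey and one white cap, about 0.4 kg. Starts seated in the V-blocks, z up. Round body 50 mm across, 150 mm long, with a 15 mm thick hexagonal cap at each end (54 mm across flats, 62 across corners); 180 mm overall. Point: its centre, on the axis; y runs along it.
- seat (a point): Where a seated cartridge's centre lies in the filter station, 55 mm above the table. y runs along the V's to the station's blue-marked end (blue block 40 mm tall, 122 mm away), x away from the press bar, z up. Two 90-degree aluminium V-blocks, each 20 mm long, are centred 58 mm either side in y; they are 75 mm wide and 58 mm high at the top; the 96 mm between them is open.
- cradle: Filter station, fixed; origin on the table below the seat, same axes. Grey base plate 215 x 270 mm, 12 mm thick. At x = +48 mm stand two slim posts 91 mm high (y = +-76 mm) with two small steel hold-down arms (y = +-58 mm). With the press bar up they stand back clear of the V's (x = 45 to 75 mm, up to 135 mm high); pressing the bar swings them over the cartridge.
- bar_mid (a point): Middle of the top face of the red press bar of the filter station, 30 mm wide and 180 mm long along the station's y, 10 mm thick, on the side opposite the hold-down arms (115 mm from the seat in -x); its top is 75 mm above the table when up and 54 mm when fully down. It is carried on two end arms from a hinge line 60 mm away in +x.
- clamp_bar (a joint): Press bar angle, rad: 0 up, 0.35 fully down (about 21 mm of travel at the bar, firm stop). It takes about 6 to 8 N, and stays where it is left.
- bar_tilt (a joint): Sideways tilt of the press bar, rad: 0 level; it is springy (5 N m per rad) and tilts if pressed off its middle.
- tray_in (a point): Centre of the inner floor (5 mm above the table) of the yellow open discard tray, fixed to the table; outside 170 mm (x) by 240 mm (y, its long way), 45 mm tall, walls 5 mm.
- amber_jar: Bystander: amber glass jar with a lid, 54 mm across, 85 mm tall, upright. Origin at the centre of its underside.
- tip_box: Bystander: open blue pipette-tip box, 70 x 55 mm, 50 mm tall, upright. Origin at the centre of its underside.
- amber_bottle: Bystander: amber bottle, 64 mm across, 160 mm tall, upright. Origin at the centre of its underside.
- green_bottle: Bystander: green bottle, 60 mm across, 170 mm tall, upright. Origin at the centre of its underside.
- slide_box: Bystander: white slide box, 65 x 75 mm, 40 mm tall, upright. Origin at the centre of its underside.
- beaker: Bystander: white beaker, 68 mm across, 90 mm tall, upright. Origin at the centre of its underside.
- stain_pot: Bystander: red stain pot with a lid, 44 mm across, 60 mm tall, upright. Origin at the centre of its underside.
- oil_vial: Bystander: amber oil vial, 40 mm across, 70 mm tall, upright. Origin at the centre of its underside.
Not all that is in view belongs to the job. What is shaped like the part that bears fresh_center but purple is not meant.

How it is judged:
On the way, in this order (a step that is already met when the one before it is completed fails the run):
1. the spent cartridge lies in the discard tray, let go (x of spent_center in the frame of tray_in between -0.06 and 0.06 m and y of spent_center in the frame of tray_in between -0.06 and 0.06 m and z of spent_center in the frame of tray_in between 0 and 0.036 m and contact force between spent and the fingers below 0.05 N and linear speed of spent below 0.03 m/s), for 0.2 s.
2. the fresh cartridge is seated in the V-blocks, right way round, let go, with the bar still up (x of fresh_center in the frame of seat between -0.004 and 0.004 m and z of fresh_center in the frame of seat between -0.004 and 0.004 m and y of fresh_center in the frame of seat between -0.015 and 0.015 m and angle between the y axis of fresh_center and the y axis of seat, either way round below 0.06 rad and y of fresh_blue in the frame of seat above 0.06 m and contact force between fresh and the fingers below 0.05 N and linear speed of fresh below 0.03 m/s and value of joint clamp_bar below 0.1 rad), for 0.2 s.
3. the press bar is fully down (value of joint clamp_bar above 0.31 rad), for 0.2 s.
At the end, for the whole second after the job is handed in: Spent cartridge in the tray (centre within 60 mm of its middle each way, under 36 mm above its floor); fresh one in both V-blocks within 4 mm across and in height, 15 mm lengthwise, 0.06 rad, blue cap at the blue end; bar down past 0.31 rad; both released and still (all of step 1 and x of fresh_center in the frame of seat between -0.004 and 0.004 m and z of fresh_center in the frame of seat between -0.004 and 0.004 m and y of fresh_center in the frame of seat between -0.015 and 0.015 m and angle between the y axis of fresh_center and the y axis of seat, either way round below 0.06 rad and y of fresh_blue in the frame of seat above 0.06 m and contact force between fresh and the fingers below 0.05 N and linear speed of fresh below 0.03 m/s and value of joint clamp_bar above 0.31 rad); the robot touches nothing.
It fails at once if a bystander is shifted by more than 20 mm or tipped (distance of any of amber_jar, tip_box, amber_bottle, green_bottle, slide_box, beaker, stain_pot, oil_vial from where it was at the start of the episode above 0.02 m or angle between any of amber_jar, tip_box, amber_bottle, green_bottle, slide_box, beaker, stain_pot, oil_vial's own z axis and vertical above 0.35 rad).
It fails at once if the fresh cartridge is dropped (moves faster than 0.5 m/s with no finger on it, a fall of over 12 mm) (contact force between fresh and the fingers below 0.01 N and linear speed of fresh above 0.5 m/s).
It fails at once if the spent cartridge is dropped (moves faster than 0.5 m/s with no finger on it, a fall of over 12 mm) (contact force between spent and the fingers below 0.01 N and linear speed of spent above 0.5 m/s).
It fails at once if the press bar is pushed out of level by more than 0.08 rad (value of joint bar_tilt above 0.08 rad or value of joint bar_tilt below -0.08 rad).
It also fails if it takes over 72 s, if anything falls off the work surface, if the arm or the gripper's body presses on something with over 40 N, if the wrist force passes 120 N, or if a joint passes its speed limit or range.

## Working session

There is one attempt and no reset: what is moved stays moved. The work goes in short steps, each a Python script; the robot and the scene stay as the last script left them, time stands still between calls to the robot, and variables do not carry over. Pictures are saved under pics/ and viewed, about 8 in all and at most 12, crops included, and the job is handed in when it is done.

```bash
ls; mkdir -p pics
python3 - <<'E'
from bench import r, fingers, solver, optics, order, monitor
import cv2, numpy as np
for n in ("top","scene"):
    im=optics.get_image(n); cv2.imwrite(f"pics/{n}0.png",im)
    m=optics.camera_model(n); print(n,{k:np.round(np.array(v),4).tolist() for k,v in m.items()})
m=optics.camera_model("wrist");print({k:np.round(np.array(v),4).tolist() for k,v in m.items()})
print(monitor.get_time_s(),monitor.get_eef_pos(),monitor.get_tcp_rot(),monitor.get_gripper_width())
E
```

```text
pics
top {'camera_matrix': [[361.0587, 0.0, 318.6515], [0.0, 361.0587, 197.1933], [0.0, 0.0, 1.0]], 'dist_coeffs': [-0.0216, 0.0, 0.0, 0.0, 0.0], 'rvec': [2.1883, -2.1861, 0.1191], 'tvec': [-0.0363, 0.5153, 1.1296]}
scene {'camera_matrix': [[367.1864, 0.0, 318.9419], [0.0, 367.1864, 199.4668], [0.0, 0.0, 1.0]], 'dist_coeffs': [0.0256, 0.0, 0.0, 0.0, 0.0], 'rvec': [2.132, 1.6112, -0.4484], 'tvec': [-0.1281, -0.3812, 1.314]}
{'camera_matrix': [[285.1758, 0.0, 320.749], [0.0, 285.1758, 203.2744], [0.0, 0.0, 1.0]], 'dist_coeffs': [-0.0515, 0.0, 0.0, 0.0, 0.0], 'mount': [[-0.0005, -0.9637, -0.2669, 0.0747], [1.0, -0.0007, 0.0006, -0.0001], [-0.0007, -0.2669, 0.9637, 0.0204], [0.0, 0.0, 0.0, 1.0]]}
0.1 [ 0.16624355 -0.62815235  0.40383394] [-7.66699465e-04  9.91640417e-01  1.29029717e-01 -1.65668698e-04] 0.09196760029145037
```

View pics/top0.png

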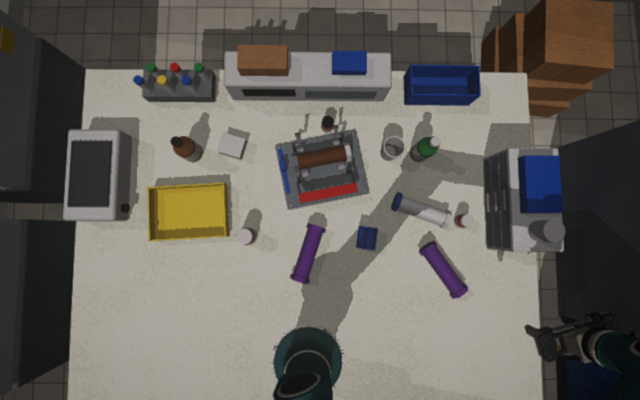

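View pics/scene0.png

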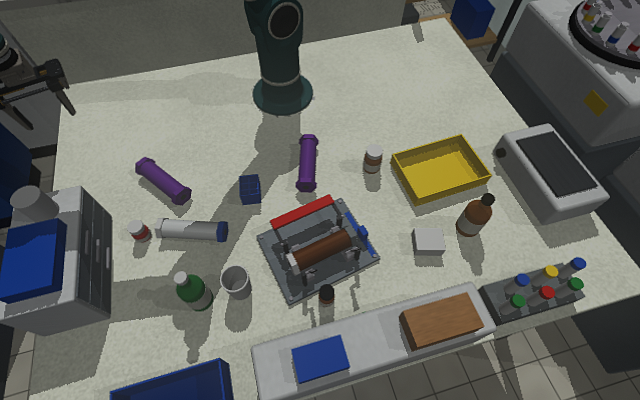

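Top view: the fresh candidate is white with a blue cap at (420,209). The look-alikes are purple cartridges at (308,253) and (443,270), and the brown one seated at (323,157) is the spent cartridge. The white body with the blue cap fits the description. The red bar is at (328,192), the blue mark at (283,170) and the yellow tray at (188,211). Next I'll measure by colour and check a close crop.

```bash
cat > h.py <<'E'
from bench import r, fingers, solver, optics, order, monitor
import cv2, numpy as np
from scipy.spatial.transform import Rotation as R
def cam(name):
    """K, dist, R(cam->world), camera centre"""
    m=optics.camera_model(name); K=np.array(m["camera_matrix"]); d=np.array(m["dist_coeffs"])
    if name=="wrist":
        q=np.array(monitor.get_tcp_rot()); T=np.eye(4)
        T[:3,:3]=R.from_quat(q[[1,2,3,0]]).as_matrix(); T[:3,3]=monitor.get_eef_pos()
        T=T@np.array(m["mount"]); return K,d,T[:3,:3],T[:3,3]
    Rc=R.from_rotvec(np.ravel(m["rvec"])).as_matrix().T
    return K,d,Rc,-Rc@np.ravel(m["tvec"])
def onplane(c,px,z):
    """pixels -> world points at height z"""
    K,d,Rc,o=c
    u=cv2.undistortPoints(np.float64(px).reshape(-1,1,2),K,d).reshape(-1,2)
    v=np.c_[u,np.ones(len(u))]@Rc.T
    return o+v*((z-o[2])/v[:,2])[:,None]
def pix(c,P):
    K,d,Rc,o=c
    return cv2.projectPoints(np.float64(P).reshape(-1,1,3),R.from_matrix(Rc.T).as_rotvec(),-Rc.T@o,K,d)[0].reshape(-1,2)
HSV=dict(red=[((0,150,90),(8,255,255)),((172,150,90),(180,255,255))],blue=[((105,120,40),(128,255,255))],
  yellow=[((20,150,80),(35,255,255))],brown=[((4,80,30),(18,255,160))],white=[((0,0,120),(180,45,255))])
def blobs(im,col,roi,amin=20):
    """contours (largest first) of a colour inside roi x0,y0,x1,y1"""
    h=cv2.cvtColor(im,cv2.COLOR_BGR2HSV); m=sum(cv2.inRange(h,np.array(a),np.array(b)) for a,b in HSV[col])
    k=np.zeros_like(m); x0,y0,x1,y1=roi; k[y0:y1,x0:x1]=m[y0:y1,x0:x1]
    cs=cv2.findContours(k,cv2.RETR_EXTERNAL,cv2.CHAIN_APPROX_NONE)[0]
    return sorted([c for c in cs if cv2.contourArea(c)>amin],key=cv2.contourArea,reverse=True)
def mid(c): 
    M=cv2.moments(c); return np.array([M["m10"],M["m01"]])/M["m00"]
def down(yaw):
    """tool pointing down, jaws (tool y) along world direction yaw"""
    y=np.array([np.cos(yaw),np.sin(yaw),0]); z=np.array([0,0,-1.]); x=np.cross(y,z)
    q=R.from_matrix(np.c_[x,y,z]).as_quat(); return q[[3,0,1,2]]
E
python3 - <<'E'
from h import *
np.set_printoptions(precision=3,suppress=True)
im=cv2.imread("pics/top0.png"); c=cam("top")
def rep(n,col,roi,z):
    for b in blobs(im,col,roi)[:2]:
        bx=cv2.boxPoints(cv2.minAreaRect(b)); w=onplane(c,bx,z)
        print(n,"px",mid(b),"area",cv2.contourArea(b),"w",onplane(c,mid(b),z)[0],"sides",np.linalg.norm(w[1]-w[0]),np.linalg.norm(w[2]-w[1]),"dir",w[1]-w[0],w[2]-w[1])
rep("bar","red",(290,175,370,215),.075)
rep("blue","blue",(270,140,300,205),.04)
rep("spent","brown",(285,135,365,180),.055+.02)
rep("tray","yellow",(140,175,240,245),.045)
rep("cap","blue",(385,185,412,215),.04)
rep("white","white",(385,185,460,235),.03)
for n,p,z in (("cap px",(398,202),.03),("white end",(448,219),.03),("green",(425,148),.17),("amber",(180,142),.16),("beaker",(392,147),.09),("jar",(244,236),.085),("vial",(328,122),.07),("stain",(464,221),.06),("tipbox",(367,236),.05)):
    print(n,onplane(c,p,z)[0])
cv2.imwrite("pics/crop1.png",cv2.resize(im[110:260,265:475],None,fx=3.6,fy=3.6,interpolation=cv2.INTER_CUBIC))
E
```

```text
bar px [327.746 192.373] area 449.5 w [ 0.526 -0.062  0.075] sides 0.17649697469443515 0.027132810365724094 dir [ 0.035 -0.173  0.   ] [-0.027 -0.005  0.   ]
blue px [283.595 170.519] area 134.0 w [0.598 0.075 0.04 ] sides 0.01614509814406003 0.14029852952034075 dir [ 0.004 -0.016  0.   ] [-0.136 -0.033  0.   ]
spent px [321.375 156.776] area 643.5 w [ 0.636 -0.043  0.075] sides 0.1472675299104389 0.04662642222377062 dir [ 0.029 -0.144  0.   ] [-0.046 -0.008  0.   ]
tray px [186.691 211.308] area 4010.0 w [0.469 0.374 0.045] sides 0.24348724768409977 0.1668222340102734 dir [ 0.016 -0.243  0.   ] [-0.166 -0.014  0.   ]
cap px [397.995 199.629] area 35.5 w [ 0.507 -0.286  0.04 ] sides 0.038366921114880326 0.013020707368003858 dir [ 0.036 -0.013  0.   ] [-0.004 -0.012  0.   ]
white px [434.771 214.848] area 1686.0 w [ 0.459 -0.406  0.03 ] sides 0.21083590746551858 0.15705094882964324 dir [ 0.001 -0.211  0.   ] [-0.157  0.005  0.   ]
white px [387.169 188.153] area 30.5 w [ 0.544 -0.255  0.03 ] sides 0.02251884781720324 0.028922185841507346 dir [ 0.    -0.023  0.   ] [-0.029  0.001  0.   ]
cap px [ 0.5   -0.289  0.03 ]
white end [ 0.446 -0.448  0.03 ]
green [ 0.643 -0.335  0.17 ]
amber [0.66 0.36 0.16]
beaker [ 0.664 -0.259  0.09 ]
jar [0.393 0.188 0.085]
vial [ 0.747 -0.064  0.07 ]
stain [ 0.439 -0.487  0.06 ]
tipbox [ 0.393 -0.185  0.05 ]
```

View pics/crop1.png

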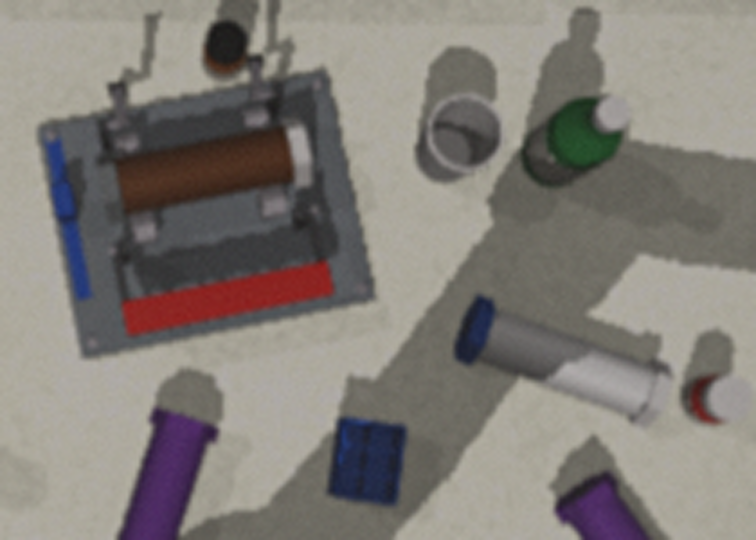

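The crop confirms it: white/grey body, blue cap at upper left, white cap at lower right, with the purple decoys clearly separate. The measured sizes match the given ones: bar 176x27 mm, tray 243x167 mm, and brown body 147 mm. Next is the wrist view over the station.

Run:
```python
from h import *
np.set_printoptions(precision=3,suppress=True)
th=.199
r.move_to([.639,-.04,.50],down(th))
r.pause(.3)
c=cam("wrist"); im=optics.get_image("wrist"); cv2.imwrite("pics/w1.png",im)
np.savez("w1.npz",R=c[2],o=c[3])
print(monitor.get_time_s(),monitor.get_joint_pos(),monitor.get_eef_pos(),c[3])
for n,col,z in (("bar","red",.075),("blue","blue",.04),("spent","brown",.055)):
    for b in blobs(im,col,(0,0,640,400),150)[:2]:
        bx=cv2.boxPoints(cv2.minAreaRect(b)); w=onplane(c,bx,z)
        print(n,mid(b),cv2.contourArea(b),onplane(c,mid(b),z)[0],onplane(c,bx.mean(0),z)[0],np.linalg.norm(w[1]-w[0]),np.linalg.norm(w[2]-w[1]),w[1]-w[0],w[2]-w[1])
```

```text
3.1333 [ 0.513  0.482 -0.722  1.481  0.324  1.3   -0.04 ] [ 0.639 -0.04   0.5  ] [0.624 0.033 0.48 ]
bar [241.874 172.482] 2032.5 [ 0.526 -0.054  0.075] [ 0.526 -0.057  0.075] 0.026519101492503732 0.1752277263693568 [0.026 0.007 0.   ] [ 0.035 -0.172  0.   ]
blue [407.853 352.893] 1540.0 [ 0.87  -0.345  0.04 ] [ 0.876 -0.337  0.04 ] 0.1364384676173633 0.07794967784542642 [0.134 0.024 0.   ] [ 0.026 -0.073  0.   ]
blue [517.798 264.613] 698.0 [ 1.008 -0.128  0.04 ] [ 1.008 -0.123  0.04 ] 0.08977475206927563 0.04419511182378357 [0.088 0.016 0.   ] [ 0.018 -0.04   0.   ]
spent [588.22   86.388] 12238.0 [0.997 0.17  0.055] [0.999 0.173 0.055] 0.2064962019673883 0.15057968500750196 [0.001 0.206 0.   ] [0.15  0.005 0.   ]
spent [320.601 176.865] 2939.5 [ 0.639 -0.042  0.055] [ 0.639 -0.043  0.055] 0.044744166356921224 0.15490278186468778 [0.044 0.009 0.   ] [ 0.033 -0.151  0.   ]
```

View pics/w1.png

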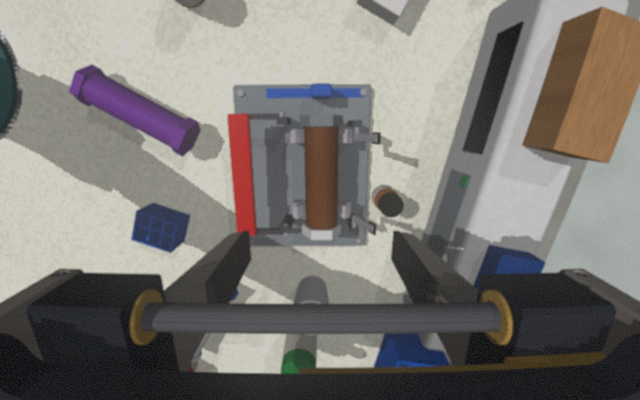

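The wrist view is aligned. The spent body is at (320,177), which gives (0.639, -0.042) at z=0.055. The white cap is at the near end, the blue block at (320,90) and the bar at (242,172). Bar + 115 mm gives (0.639, -0.034), so the two agree to within parallax. I'll grasp the spent cartridge and take it to the tray.

Run:
```python
from h import *
np.set_printoptions(precision=3,suppress=True)
th=.199
fingers.command_gripper(.07,30)
g=[.639,-.039]
r.line_to(g+[.30],down(th),vel=.25)
hit=r.line_to(g+[.226],vel=.1,threshold=10); print("hit",hit,monitor.get_eef_pos())
if hit: raise SystemExit
fingers.command_gripper(.03,30); print("w",monitor.get_gripper_width())
if monitor.get_gripper_width()<.045: raise SystemExit
r.line_to(g+[.25],vel=.06); r.line_to(g+[.45],vel=.2)
print("w",monitor.get_gripper_width(),monitor.get_contact_force(),monitor.get_time_s())
c=cam("wrist"); im=optics.get_image("wrist"); cv2.imwrite("pics/w2.png",im); np.savez("w2.npz",R=c[2],o=c[3])
```

```text
hit False [ 0.639 -0.039  0.226]
w 0.04962902225997151
w 0.049143586845108146 [-0.078 -0.167 -3.662] 7.625
```

View pics/w2.png

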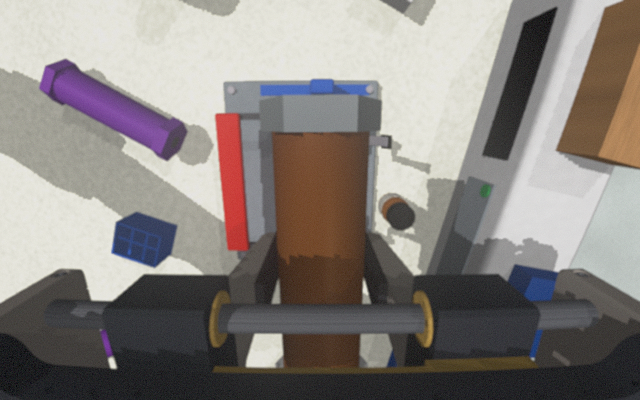

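The spent cartridge is held level, with the grey cap at (320,112) and a force of about 3.7 N, as expected. Next I'll lay it in the tray, then look at the fresh one and, on the way, the empty station.

Run:
```python
from h import *
np.set_printoptions(precision=3,suppress=True)
t=[.469,.374]; q=down(.066)
r.line_to(t+[.40],q,vel=.25)
r.line_to(t+[.225],vel=.2)
hit=r.line_to(t+[.199],vel=.03,threshold=3); print("hit",hit,monitor.get_eef_pos(),monitor.get_contact_force())
if hit: 
    fingers.command_gripper(.075,30); print(monitor.get_gripper_width())
    r.line_to(t+[.40],vel=.25); r.pause(.2)
    cv2.imwrite("pics/w3.png",optics.get_image("wrist"))
    # empty station
    r.line_to([.60,-.10,.50],down(.199),vel=.3); r.pause(.3)
    c=cam("wrist"); cv2.imwrite("pics/w4.png",optics.get_image("wrist")); np.savez("w4.npz",R=c[2],o=c[3])
print(monitor.get_time_s())
a=cv2.imread("pics/w3.png")[:240]; b=cv2.imread("pics/w4.png")[:300]
cv2.imwrite("pics/w34.png",np.vstack([a,b]))
```

```text
hit True [0.469 0.374 0.203] [-0.235 -0.914  4.263]
0.07494553740767458
15.25
```

View pics/w34.png

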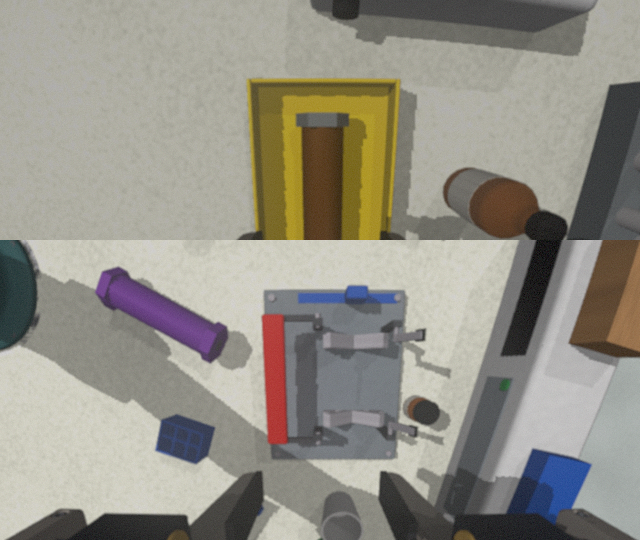

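The top half shows the spent cartridge lying in the tray, released, with its grey cap at (322,120). The lower half shows the empty V-blocks at (355,101) and (352,178) in w4 pixels. I'll measure them for the seat, and get the fresh cartridge from a wrist view of its own.

Run:
```python
from h import *
np.set_printoptions(precision=4,suppress=True)
im=cv2.imread("pics/w4.png"); d=np.load("w4.npz"); k=cam("wrist"); c=(k[0],k[1],d["R"],d["o"])
print("cam",c[3])
hsv=cv2.cvtColor(im,cv2.COLOR_BGR2HSV)
# bar
b=blobs(im,"red",(230,50,300,220))[0]; w=onplane(c,cv2.boxPoints(cv2.minAreaRect(b)),.075); print("bar",w.mean(0),np.linalg.norm(np.diff(w,axis=0),axis=1),w[1]-w[0],w[2]-w[1])
# plate bolts/corners skipped; V-blocks: bright grey inside plate
g=hsv[...,2]; s=hsv[...,1]
roi=np.zeros_like(g); roi[85:200,320:392]=255
print("grey levels",[(int(g[y,x]),int(s[y,x])) for x,y in ((355,101),(352,178),(355,140),(340,150))])
lv=(int(g[101,355])+int(g[140,355]))//2
m=((g>lv)&(roi>0)).astype(np.uint8)*255
for b in sorted(cv2.findContours(m,0,1)[0],key=cv2.contourArea)[::-1][:4]:
    rr=cv2.minAreaRect(b); print("V",rr,onplane(c,np.array(rr[0]),.05)[0], onplane(c,cv2.boxPoints(rr),.05).tolist() if 0 else "")
th=.199; X=np.array([np.cos(th),np.sin(th),0]);Y=np.array([-np.sin(th),np.cos(th),0])
s0=np.array([.639,-.036,0]); o=cv2.resize(im[30:230,240:460],None,fx=3,fy=3,interpolation=cv2.INTER_CUBIC)
for sy in (-58,58):
    P=[s0+X*a/1e3+Y*(sy+e)/1e3+[0,0,.058] for a,e in ((-37.5,-10),(37.5,-10),(37.5,10),(-37.5,10))]
    p=(pix(c,P)-[240,30])*3; cv2.polylines(o,[np.int32(p)],True,(0,255,0),1)
P=[s0+X*(-115+a)/1e3+Y*e/1e3+[0,0,.075] for a,e in ((-15,-90),(15,-90),(15,90),(-15,90))]
cv2.polylines(o,[np.int32((pix(c,P)-[240,30])*3)],True,(0,255,0),1)
cv2.imwrite("pics/w4o.png",o)
# fresh view
import sys
f=[.473,-.368]; q=down(-.327)
r.line_to([.473-.0,-.368,.45],q,vel=.3); r.pause(.3)
c=cam("wrist"); im=optics.get_image("wrist"); cv2.imwrite("pics/w5.png",im); np.savez("w5.npz",R=c[2],o=c[3]); print(monitor.get_time_s(),monitor.get_joint_pos(),c[3])
cv2.imwrite("pics/pair.png",np.hstack([o[:,:],np.pad(cv2.resize(im[:240],None,fx=.0+1,fy=1)[:, 230:], ((0,360),(0,0),(0,0)))])[:600, :800])
print(o.shape)
```

```text
cam [ 0.5847 -0.0259  0.4796]
bar [ 0.5269 -0.0616  0.075 ] [0.0261 0.1757 0.0291] [0.0254 0.0061 0.    ] [ 0.0376 -0.1716  0.    ]
grey levels [(161, 11), (150, 7), (133, 23), (128, 20)]
V ((368.0116882324219, 100.18677520751953), (13.224197387695312, 28.694011688232422), 86.42366790771484) [0.6442 0.0208 0.05  ] 
V ((365.1756591796875, 177.94593811035156), (27.619029998779297, 11.343530654907227), 9.462321281433105) [ 0.6668 -0.0899  0.05  ] 
V ((326.0, 99.5), (6.0, 13.0), -0.0) [0.5851 0.0096 0.05  ] 
V ((326.5, 179.5), (5.0, 13.0), 0.0) [ 0.6093 -0.104   0.05  ] 
16.75 [ 0.9957  0.3953 -0.5112  1.6572  0.2085  1.1434  0.1049] [ 0.4972 -0.2959  0.4298]
(600, 660, 3)
```

View pics/w4o.png

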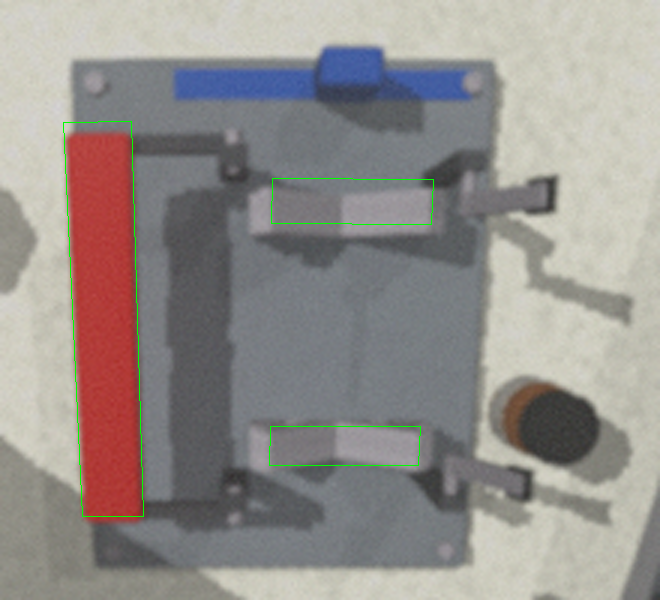

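View pics/w5.png

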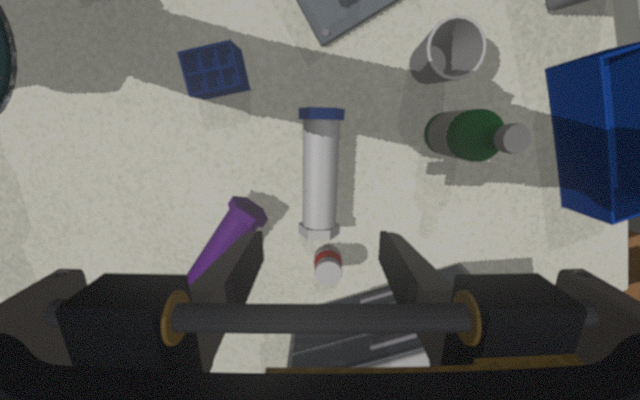

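Seat: the V valley and inner edges match the prediction across. Lengthwise, the bar and blocks lie about 3 mm further along -y, so the seat is about (0.6396, -0.0389), which agrees with bar + 115 mm and with the spent cartridge. Fresh: blue cap at (322,113), white cap at (320,229), camera almost above the blue cap, so there is little parallax. Now the numbers for both.

Run:
```python
from h import *
np.set_printoptions(precision=4,suppress=True)
k=cam("wrist")
def ld(n): d=np.load(n); return (k[0],k[1],d["R"],d["o"])
c=ld("w4.npz"); v=onplane(c,np.array([[342,210],[337,446]])/3+[240,30],.022); e=v[0]-v[1]; print("valley",v,"len",np.linalg.norm(e),"th",np.arctan2(-e[0],e[1]),"mid",v.mean(0))
c=ld("w5.npz"); im=cv2.imread("pics/w5.png")
b=blobs(im,"blue",(290,95,355,125))[0]; rr=cv2.minAreaRect(b); bc=onplane(c,np.array(rr[0]),.045)[0]
w=onplane(c,cv2.boxPoints(rr),.045); print("cap",rr,bc,np.linalg.norm(np.diff(w,axis=0),axis=1))
# body centre line: rows of white body, edges by gradient
g=cv2.cvtColor(im,cv2.COLOR_BGR2HSV); gray=cv2.GaussianBlur(cv2.cvtColor(im,cv2.COLOR_BGR2GRAY),(3,3),0).astype(float)
for y in (118,120,122,124,130,140,160,180,200,210,216,220,224,228,232,236,240): print(y,gray[y,294:350:3].astype(int))
print("col",[(y,int(gray[y,320])) for y in range(102,126,2)],[(y,int(gray[y,320])) for y in range(214,250,2)])
```

```text
valley [[ 0.627   0.0198  0.022 ]
 [ 0.6519 -0.0994  0.022 ]] len 0.12172355467272811 th 0.20548766408884753 mid [ 0.6395 -0.0398  0.022 ]
cap ((324.0, 113.0), (20.0, 8.0), 0.0) [ 0.506  -0.2837  0.045 ] [0.01   0.0258 0.01  ]
118 [121 112  76  66  65  68  72  73  75  76  75  72  69  68  66  63  65 112
 118]
120 [124 120 111  91  82  86  91  97 104 106 107 103  97  94  93  87  95 114
 119]
122 [156 138 127  96  88  93 101 107 114 117 119 118 112 106 106 103 115 118
 118]
124 [174 169 157 109  90  95 104 110 114 119 120 121 116 109 106 104 118 116
 117]
130 [173 174 168 136 105 100 104 111 115 117 121 121 117 112 107 105 119 120
 120]
140 [175 177 175 149 152 164 175 179 174 168 164 157 143 123 108 111 122 119
 119]
160 [176 176 174 145 154 164 177 179 174 168 164 155 139 120 108 117 124 122
 122]
180 [173 172 175 147 155 167 175 178 172 166 164 153 137 117 109 122 125 125
 124]
200 [173 172 177 150 152 167 174 176 169 166 163 152 133 115 112 127 128 126
 127]
210 [177 180 177 147 155 166 175 176 169 166 163 149 131 114 114 127 126 125
 128]
216 [176 176 177 146 155 165 174 174 168 16
[... 197 characters left out ...]
26
 129]
228 [176 172 145 137 122 132 154 166 159 157 151 132 110 102 104 134 176 178
 176]
232 [180 173 148 144 146 161 163 164 163 162 164 163 131 106 105 143 179 176
 178]
236 [176 176 167 153 146 163 165 166 164 166 165 165 129 115 154 179 179 178
 176]
240 [175 172 170 166 162 168 165 169 168 167 168 169 162 172 173 173 177 176
 178]
col [(102, 120), (104, 123), (106, 108), (108, 73), (110, 64), (112, 66), (114, 63), (116, 65), (118, 77), (120, 105), (122, 115), (124, 118)] [(214, 166), (216, 166), (218, 167), (220, 166), (222, 166), (224, 166), (226, 166), (228, 158), (230, 147), (232, 163), (234, 166), (236, 166), (238, 165), (240, 168), (242, 169), (244, 170), (246, 146), (248, 107)]
```

Run:
```python
from h import *
np.set_printoptions(precision=4,suppress=True)
k=cam("wrist"); d=np.load("w5.npz"); c=(k[0],k[1],d["R"],d["o"])
a=onplane(c,[[321.3,113],[321,130],[319.8,160],[318.5,216]],.03); print("axis",a)
u=np.polyfit(a[:,1],a[:,0],1); Y=np.array([u[0],1,0]); Y/=np.linalg.norm(Y); th=np.arctan2(-Y[0],Y[1]); print("th",th,"res",a[:,0]-np.polyval(u,a[:,1]))
e=onplane(c,[[321.5,107],[321.2,119.3]],.054); s=e@Y; print("cap edges along",s,"len",s[0]-s[1])
w=onplane(c,[[299,116],[343.5,116]],.03); print("cap width",np.linalg.norm(w[1]-w[0]))
s0=(s[0]-.09+s[1]-.075)/2; f=s0*Y; X=np.array([Y[1],-Y[0],0]); f=f+X*((a@X).mean()-f@X); print("centre",f)
# white end: outer lower rim, y=-90; camera far in +y, so its far top edge at z=.054 is the outline, row ~241
e2=onplane(c,[[318,236],[318,240]],.054)@Y-s0; print("white end rel",e2)
```

```text
axis [[ 0.5029 -0.282   0.03  ]
 [ 0.4954 -0.303   0.03  ]
 [ 0.4807 -0.3412  0.03  ]
 [ 0.4525 -0.4184  0.03  ]]
th -0.35437438923276454 res [-0.      0.0002 -0.0003  0.0001]
cap edges along [-0.0836 -0.0986] len 0.014981352450286589
cap width 0.05996125957336181
centre [ 0.4739 -0.3605  0.    ]
white end rel [-0.0837 -0.0898]
```

The checks agree: cap thickness 15.0 mm, width 60 mm, and the white end at -89.8 mm. Fresh centre is (0.4739, -0.3605) with θ = -0.354. I'll grasp it and carry it to the station.

Run:
```python
from h import *
np.set_printoptions(precision=4,suppress=True)
f=[.4739,-.3605]; q=down(-.354)
fingers.command_gripper(.08,30)
r.line_to(f+[.26],q,vel=.25)
hit=r.line_to(f+[.198],vel=.1,threshold=10); print("hit",hit,monitor.get_eef_pos())
if hit: raise SystemExit
fingers.command_gripper(.03,30); print("w",monitor.get_gripper_width())
if monitor.get_gripper_width()<.045: raise SystemExit
r.line_to(f+[.22],vel=.06); r.line_to(f+[.43],vel=.25)
print("w",monitor.get_gripper_width(),monitor.get_contact_force())
s=[.6395,-.0390]
r.line_to(s+[.40],down(.206),vel=.25); r.line_to(s+[.27],vel=.2); r.pause(.2)
print(monitor.get_contact_force(),monitor.get_time_s())
c=cam("wrist"); im=optics.get_image("wrist"); cv2.imwrite("pics/w6.png",im); np.savez("w6.npz",R=c[2],o=c[3])
```

```text
hit False [ 0.4742 -0.3606  0.1983]
w 0.049463374252803116
w 0.04908465433381394 [ 0.2453  0.2576 -4.1004]
[ 0.1541  0.9179 -4.1555] 23.3917
```

View pics/w6.png

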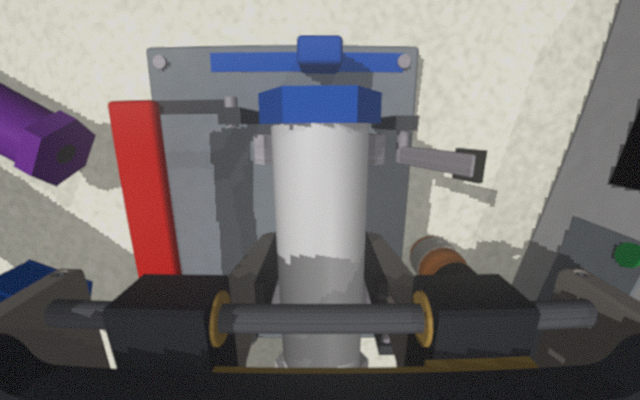

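The fresh cartridge is held straight, its blue cap at (320,105) towards the blue block at (320,53). I'll lower it until contact, release it and look.

Run:
```python
from h import *
np.set_printoptions(precision=4,suppress=True)
s=[.6395,-.0390]
r.line_to(s+[.235],vel=.1)
hit=r.line_to(s+[.222],vel=.03,threshold=3); p=monitor.get_eef_pos(); print("hit",hit,p,monitor.get_contact_force())
if not hit or p[2]>.2295: raise SystemExit("check")
fingers.command_gripper(.07,30); print(monitor.get_gripper_width()); r.pause(.3)
r.line_to(s+[.27],vel=.15); r.line_to([.60,-.05,.45],vel=.3); r.pause(.3)
c=cam("wrist"); im=optics.get_image("wrist"); cv2.imwrite("pics/w7.png",im); np.savez("w7.npz",R=c[2],o=c[3]); print(monitor.get_time_s(),c[3])
cv2.imwrite("pics/w7c.png",cv2.resize(im[40:260,230:460],None,fx=2.6,fy=2.6,interpolation=cv2.INTER_CUBIC))
```

```text
hit True [ 0.6396 -0.039   0.2265] [-1.1439 -0.5203  3.0248]
0.06967051071964903
26.6583 [0.5842 0.0236 0.4282]
```

View pics/w7c.png

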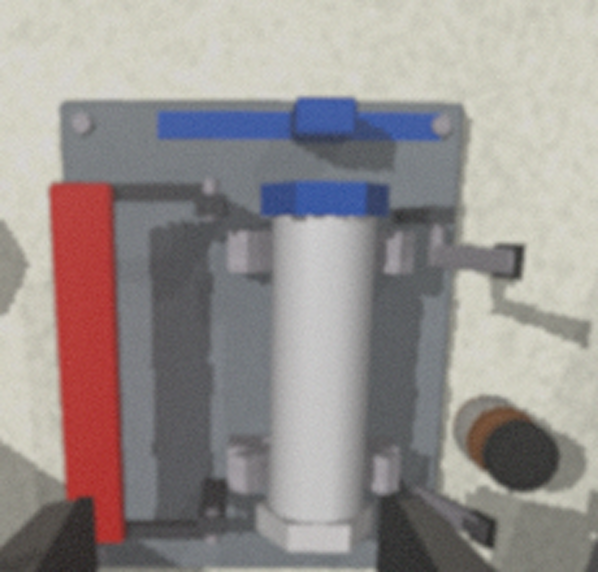

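The cartridge is seated: contact came at TCP z 0.2265 against 0.226 expected. Its caps lie outside both V-blocks, with the blue cap at (325,199) next to the blue block and the bar still up. I'll press the bar with closed fingers at its middle.

Run:
```python
from h import *
np.set_printoptions(precision=4,suppress=True)
b=[.5269,-.0622]; q=down(.206)
fingers.command_gripper(0,30); print("w",monitor.get_gripper_width())
r.line_to(b+[.32],q,vel=.25); r.line_to(b+[.275],vel=.1)
hit=r.line_to(b+[.238],vel=.025,threshold=22); print("hit",hit,monitor.get_eef_pos(),monitor.get_contact_force(),monitor.get_torque()); r.pause(.4); print(monitor.get_eef_pos(),monitor.get_contact_force())
r.line_to(b+[.32],vel=.15)
r.line_to([.60,-.05,.45],vel=.3); r.pause(.3)
c=cam("wrist"); im=optics.get_image("wrist"); cv2.imwrite("pics/w8.png",im); np.savez("w8.npz",R=c[2],o=c[3])
cv2.imwrite("pics/t8.png",optics.get_image("top")); print(monitor.get_time_s())
A=cv2.resize(im[40:260,230:460],None,fx=2.6,fy=2.6,interpolation=cv2.INTER_CUBIC)
cv2.imwrite("pics/w8c.png",A)
x=blobs(im,"red",(200,50,300,300))[0]; print(cv2.minAreaRect(x))
x=blobs(cv2.imread("pics/w7.png"),"red",(200,50,300,300))[0]; print(cv2.minAreaRect(x))
```

```text
w 0.00027706547988146123
hit True [ 0.5273 -0.0619  0.2467] [-3.9462  0.0325 11.1922] [-0.0876  0.659  -0.0083]
[ 0.5272 -0.062   0.2466] [-3.4568 -0.0936 11.8592]
32.2833
((268.66754150390625, 176.01705932617188), (130.75125122070312, 19.564035415649414), 87.0643310546875)
((263.3782043457031, 179.4063720703125), (137.52337646484375, 22.297683715820312), 87.74542236328125)
```

View pics/w8c.png

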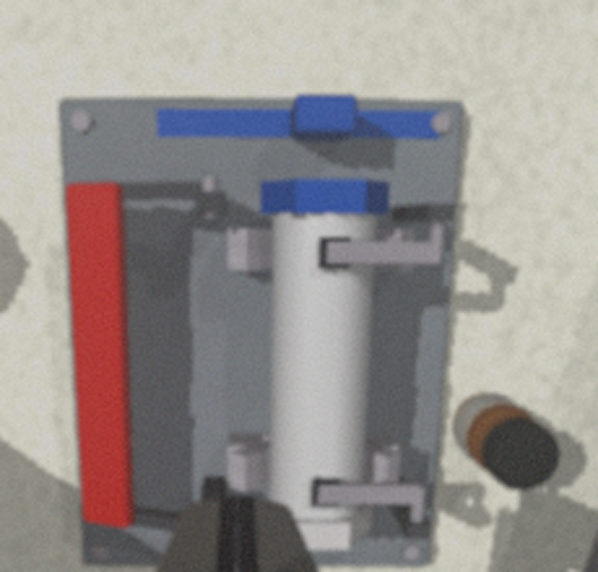

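The hold-down arms have swung over the cartridge and the bar has dropped. The motion stopped at 22 N with the tip at 56.7 mm, which could be just short of the stop, so I'll press again more firmly to be sure.

Run:
```python
from h import *
np.set_printoptions(precision=4,suppress=True)
b=[.5269,-.0622]; q=down(.206)
r.line_to(b+[.30],q,vel=.25); r.line_to(b+[.26],vel=.1)
for z in np.arange(.252,.2379,-.001):
    hit=r.line_to(b+[z],vel=.02,threshold=30); F=monitor.get_contact_force(); print(z.round(4),hit,monitor.get_eef_pos()[2].round(5),F)
    if F[2]>35: break
print(monitor.get_torque())
r.line_to(b+[.32],vel=.15); r.line_to([.60,-.05,.45],vel=.3); r.pause(.3)
im=optics.get_image("wrist"); cv2.imwrite("pics/w9.png",im); print(monitor.get_time_s())
for n in ("w8","w9"): print(cv2.minAreaRect(blobs(cv2.imread(f"pics/{n}.png"),"red",(200,50,300,300))[0]))
r.line_to([.45,-.05,.50],vel=.3)
r.move_j([1.269,.468,-.012,1.603,.006,1.071,-.056]); r.pause(.3)
t=optics.get_image("top"); cv2.imwrite("pics/t9.png",t); s=optics.get_image("scene"); cv2.imwrite("pics/s9.png",s)
cv2.imwrite("pics/fin.png",np.vstack([cv2.resize(t[100:280,130:490],None,fx=1.6,fy=1.6),cv2.resize(s[110:310,110:470],None,fx=1.6,fy=1.5)]))
print(monitor.get_time_s(),monitor.get_contact_force())
```

```text
0.252 False 0.25198 [-0.5283  0.2566  0.2484]
0.251 False 0.25098 [-1.2814 -0.0939  0.3537]
0.25 False 0.24993 [-0.3399 -0.2704  0.2983]
0.249 False 0.24893 [ 0.2075  0.5647 -0.1337]
0.248 False 0.24793 [ 0.6735  0.3877 -0.6992]
0.247 False 0.24712 [ 0.3132 -0.4214  1.0765]
0.246 False 0.24681 [-2.4533 -0.3611  8.6047]
0.245 False 0.24654 [-4.026 -0.231 15.132]
0.244 False 0.2463 [-6.5403  0.1025 21.3535]
0.243 False 0.2461 [-9.0335  0.4709 29.7123]
0.242 False 0.24589 [-12.0556   0.1385  37.2526]
[-0.0849  2.4051  0.0246]
38.3667
((268.66754150390625, 176.01705932617188), (130.75125122070312, 19.564035415649414), 87.0643310546875)
((268.00665283203125, 176.27928161621094), (130.2666778564453, 19.15433692932129), 87.53719329833984)
41.7583 [-0.3629  0.216   0.1725]
```

View pics/fin.png

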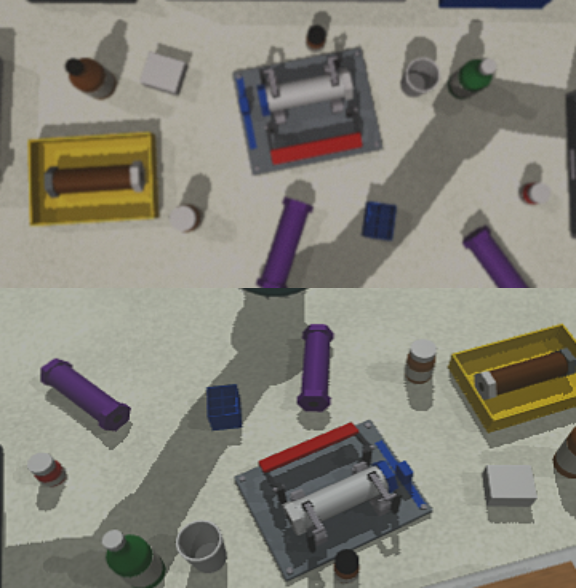

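The bar is on its firm stop: 37 N, far above the 6–8 N it needs, moved it no further. The final views show the spent cartridge in the tray, the fresh one clamped and the bystanders standing where they were. Handing in.

```bash
python3 -c "
from bench import order,monitor
order.finish_job(); print(monitor.get_time_s())"
```

```text
the job is handed in; nothing more can be done
the job is handed in; nothing more can be done
```

The filter cartridge is changed and clamped, and the job is handed in. It had taken about 42 s of the 72 s at my last reading; handing in reports no verdict.

- **Spent cartridge:** it lies in the yellow tray. I lowered it until it touched (TCP at 203 mm, as expected) and let go.
- **Fresh cartridge:** it is in the V-blocks with the blue cap at the blue end. Contact came at 226.5 mm against 226 mm expected, and the pictures show both caps clear of the V-blocks. I did not measure its lengthwise position again after letting go.
- **Press bar:** I pressed it at its middle. The first press stopped at the 22 N limit and I wasn't sure it was fully down. A second press reached 37 N with the fingertips giving only about 1 mm, so the bar is at its stop.
- **Level and hold-downs:** the tilt cannot be read directly, but the sideways moment was under 0.1 N m. Both hold-down arms are over the cartridge.
- **Bystanders:** by eye, all eight stand where they started in the last top and scene views; I did not measure them. The arm is back at its start pose, touching nothing.

No check failed. The lengthwise estimates of the seat first differed by up to 8 mm. Parallax explained this, and the values I used agreed to about 1 mm.

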